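# Clamp a glued cup handle with a pump-action bar clamp

## Task

The small white cup's handle has just been glued back on, and the cup stands in the bench bar clamp with the handle towards the jaw. Pump the clamp's trigger - squeeze it up to the fixed handle, let it spring right back, and again - until the jaw's pad has pushed the cup into the saddle and its spring is pressed in about half way; never press the pad fully home, as that crushes the handle. Drive the jaw by the trigger alone, leave the cup and the things around untouched, and finish while still holding the trigger squeezed.

Things in the scene. Friction and masses are not known exactly. Their poses are not given: they have to be found in the camera images.
- clamp: Bench bar clamp, screwed down; wooden board 315 x 90 x 10 mm, at one end a dark steel housing with black upright handle and trigger, towards the other the saddle. Origin: under the board, on its centre line. x: the way the jaw moves, from housing to saddle; z up. In its frame (mm): board x -170..145; housing x -168..-94, 40 wide, z to 108; toothed rod at z 45, sticking out behind to x -220.
- handle_pinch (a point): Middle of the fixed handle, 184 mm above the worktop, clamp x = -140 mm; axes as the clamp's. The handle is an upright black bar 16 mm thick along x and 26 mm wide, from 95 to 205 mm above the worktop; its back face is 8 mm behind this point (clamp x = -148 mm).
- trigger_grip: Trigger on the saddle side of the handle: steel lever, black grip 10 mm thick, 22 wide, 153 to 202 mm above the worktop. Origin: pivot, 100 mm up, clamp x -118. Leans 0.16 rad to the saddle relaxed, 0.06 to the handle squeezed. At 184 mm height handle and trigger measure 49 mm over all relaxed (clamp x -148..-99), 30 squeezed (-148..-118): fingers from above straddle both, closing along clamp x.
- trigger_pinch (a point): Point in the middle of the trigger's grip, 85 mm from its pivot (184 mm above the worktop); it moves with the trigger.
- trigger (a joint): Trigger angle, rad: 0 relaxed (its spring returns it), 0.222 fully squeezed, at its stop; 19 mm of travel at the pinch point, 10 to 16 N while it drives the rod. A pawl drives the toothed rod: each full squeeze after a full release moves the jaw forward by one tooth, 8 mm (the first squeeze 2 to 10 mm). It must come back under about 0.04 rad to take the next tooth.
- push_rod (a joint): How far the toothed rod has come forward, m: 0 fully back, 0.10 fully out. A friction brake holds it wherever it is, so that it does not go back when the trigger is let go. There is no release.
- pad (a joint): How far the sprung pad is pressed into the rod, m: 0 free, 0.030 fully home (rigid from there). The spring gives 0.7 N at 0 and 0.35 N more per mm: 6 N half way (15 mm). Seen from outside, the 30 mm gap between the pad's back and the rod's thick sleeve closes.
- pad_face: The jaw's pad, a round black rubber disc 34 mm across and 5 mm thick on a steel backing, facing the cup's handle, centre 45 mm above the worktop. Its body origin is not on it: it lies where the clamp's origin would be if the rod were fully back and the pad free.
- pad_front (a point): Centre of the pad's front face, which meets the cup; at clamp x = -30 mm + push_rod - pad, 45 mm above the worktop.
- cup: Small white coffee cup, 52 mm high, 62 across the rim, 89 over rim and handle, upright and loose on the clamp's board (10 mm above the worktop), at first up to 18 mm short of the saddle. Origin: underside, middle of the 89 mm length. Its handle points along its own -y, roughly to the pad, and ends 44 mm from the origin.
- saddle: Fixed V-shaped wooden rest with cork faces, 46 mm high over the worktop, screwed to the board across its centre line; the cup's round side is pressed into it. Its axes are the clamp's; its origin is no part of it: the deepest part of its V lies at x = 115 mm and, with the cup seated, the cup's handle ends at about x = 30 mm. It stands 0 to 18 mm nearer the housing from one start to the next.
- tape: Roll of brown tape, 93 mm across, 48 mm high, a bystander. Origin: centre of its underside.
- tin: Food tin, 75 mm across, 58 mm high, a bystander. Origin: centre of its underside.
- timer: Black and white kitchen timer, 62 mm across, 44 mm high, a bystander. Origin: centre of its underside.
- tap_top (a point): Top of the kitchen tap's arched spout, 355 mm above the worktop, left of the clamp: a fixed obstacle. The arch stands upright over the sink and runs from 100 mm beyond this point (away from the robot, where its post stands) to 100 mm this side of it. Carry the gripper over or round it: with the tool point 450 mm above the worktop it clears.
Not all that is in view belongs to the job. What is shaped like the cup but purple is not meant.

How it is judged:
By the outcome, as a careful person would: the job done as asked, in the order asked, and still so for the second after the job is handed in, while the arm keeps its last pose, push and grip.
It also fails if it takes over 61 s, if anything falls off the work surface, if the arm or the gripper's body presses on something with over 40 N, if the wrist force passes 120 N, or if a joint passes its speed limit or range.

## Robot

A 6-joint arm with a two-finger parallel gripper is mounted at the origin on the work surface; the furniture and walls round the work are solid. World frame = base frame: x ahead of the robot, y to its left, z up, the work surface at z = 0. Lengths are in m, angles in degrees, forces in N, time in s.
With the tool pointing down it reaches from about 0.375 to 0.9 m from the base axis. Payload 3.1 kg.
Tool frame: the origin (TCP) lies between the finger pads, 19 mm behind the fingertips; this is the grasp point; y points along the fingers, x is the direction in which the jaws open and shut, and the axes are right-handed (so a half turn about y gives the same grasp; the last joint's range is limited). The gripper opens to 87 mm and grips with 3 to 60 N. Pads are 19 mm wide; open, the fingers measure 117 mm over their backs; the gripper's body (75 mm by 190 mm) begins 51 mm behind the grasp point.
Start: joints at [54.632, 30.224, 82.088, -0, 67.689, -10.227], TCP at [0.265, 0.566, 0.241] pointing down, gripper open.
Joint ranges: [-176.69, 176.69], [-43.24, 126.21], [12.49, 139.97], [-82, 262], [0, 151.66], [-163.58, 163.58]. Speed limits (degrees/s): [159.86, 159.86, 180, 180, 180, 180].

## Interface

Orientations are given as a 3x3 rotation matrix whose columns are the frame's x, y, z axes.
In Python, from rig import bot, imaging, workorder gives the robot as it stands. The module is installed in compiled form; this text tells all that it offers.
- The arm moves only by the tool drive_tool, never from a script. Its argument "commands" is a list of rows, each an object of numbers: "dx", "dy", "dz": the shift along the tool's x, y, z normalised to -1 to 1, where 1 is 4 cm; "wx", "wy", "wz": the turn, a rotation vector about the tool's x, y, z normalised to -1 to 1, where 1 is pi/2 rad; "grip": the finger opening in mm, from 0 to 87. In form: [{"dx": .., "dy": .., "dz": .., "wx": .., "wy": .., "wz": .., "grip": ..}, ...]. A call has 1 to 8 rows; each row shifts and turns the commanded pose from where the row before left it, along the tool's axes as they then stand; what a row does not reach is not made up. A row lasts 1/8 s, in which the tool goes at most 62.5 mm and 10.7 degrees, less where a joint would pass 70% of its speed; a pose out of reach is approached as far as the arm can. A call with a number of a shift or a turn outside -1 to 1 is refused whole. A call with a gripper value outside its range is refused whole. The fingers move at their own pace and stop on an object; the grip force is fixed at half the most. Time passes only in rows, so rows that do not move let the fingers close. It gives the time, the measured TCP pose, the force and the opening at its end, in the units of the state.
- bot.read_state(): the state, without advancing time (a new reading comes with each control period).
- imaging.capture(name): name is "scene" or "top"; returns (picture, depth): 384x512x3 uint8, red, green, blue; 384x512 float32, m along the optical axis (not along the pixel's ray), 0 where there is no reading.
- imaging.get_calibration(name): a dict with "mtx" (3x3 intrinsics, pixels), "dist" ([k1, k2, p1, p2, k3] as OpenCV has them; the pictures are not rectified), "world_to_cam" (4x4, takes a point from world to camera coordinates). Camera axes: x right, y down, z forward; pixel columns grow to the right and rows downward; lengths in m; the calibration is good to about 2 mm. A picture is of the moment at which its call begins. get_calibration takes no time and is no camera call.
- workorder.hand_in(): hands the job in, once; it reports no verdict.
The state is a dict: "time_s": time; "joint_positions": joint angles; "qvel": joint speeds; "tau": joint torques, N m; "position": TCP position; "tcp_rot": TCP orientation; "force": force on the tool from outside, world axes, zero at the start; "moment": the same for the moment, N m; "opening": opening from 0.0 (shut) to 1.0 (fully open).
Only numpy, scipy, OpenCV 4.12 (cv2) and the standard library are available. Lean on these libraries where they do the work, as an engineer would, in place of code of your own. Each camera call takes 0.05 s, during which the arm holds its last target. There are 200 camera calls.

## Working session

There is one attempt and no reset: what is moved stays moved. The work goes in short steps, Python scripts to look and compute and a tool call to move; the robot and the scene stay as the last step left them, time stands still between calls to the robot, and variables do not carry over. Pictures are saved under pics/ and viewed, on a budget of 10 in all, crops included, one or two more only if the job needs it, and the job is handed in when it is done.

Besides the shell and the picture viewer there is one more tool, called as name(argument=value, ...) on one line, values as JSON. drive_tool: Moves the arm, as the interface text tells. Its arguments: {"type":"object","properties":{"commands":{"type":"array"}},"required":["commands"]}

```bash
mkdir -p pics
cat > h.py <<'E'
import numpy as np, cv2
from rig import bot, imaging, workorder
def cap(n):
    im,d=imaging.capture(n); return im,d,imaging.get_calibration(n)
def save(f,im): cv2.imwrite('pics/'+f,cv2.cvtColor(im,cv2.COLOR_RGB2BGR))
def pts(d,c):
    h,w=d.shape; u,v=np.meshgrid(np.arange(w),np.arange(h))
    n=cv2.undistortPoints(np.stack([u,v],-1).reshape(-1,1,2).astype(float),c['mtx'],np.array(c['dist'])).reshape(h,w,2)
    p=np.dstack([n[...,0]*d,n[...,1]*d,d,np.ones_like(d)])
    q=p@np.linalg.inv(c['world_to_cam']).T
    q=q[...,:3]; q[d==0]=np.nan; return q
def proj(P,c):
    T=c['world_to_cam']; r,_=cv2.Rodrigues(T[:3,:3])
    return cv2.projectPoints(np.array(P,float).reshape(-1,1,3),r,T[:3,3],c['mtx'],np.array(c['dist']))[0][:,0]
E
python3 - <<'E'
from h import *
a,d,c=cap('scene'); b,e,f=cap('top')
np.savez('a.npz',a=a,d=d,b=b,e=e)
save('1.png',cv2.resize(np.vstack([a,b]),(448*1,672))[:600] if 0 else cv2.resize(np.hstack([a,b]),(800,300)))
s=bot.read_state(); print(s['time_s'],s['position'],s['tcp_rot'],s['force'])
for k in(c,f): print(np.linalg.inv(k['world_to_cam'])[:3].round(3),k['mtx'][0][0])
E
```

```text
0.1 [0.26514261 0.56528599 0.24035923] [[ 4.24866833e-01 -1.12383260e-03 -9.05255164e-01]
 [ 9.05253825e-01 -1.59352070e-03  4.24868183e-01]
 [-1.92002356e-03 -9.99998099e-01  3.40319664e-04]] [-0.01849666 -0.60899708 -0.07748417]
[[ 0.816 -0.411  0.407 -0.124]
 [-0.578 -0.564  0.589 -0.878]
 [-0.012 -0.716 -0.698  1.27 ]] 357.8379148586592
[[ 3.010e-01 -8.540e-01  4.230e-01 -1.820e-01]
 [-9.540e-01 -2.700e-01  1.330e-01 -2.130e-01]
 [ 1.000e-03 -4.440e-01 -8.960e-01  1.655e+00]] 431.5923747855353
```

View pics/1.png

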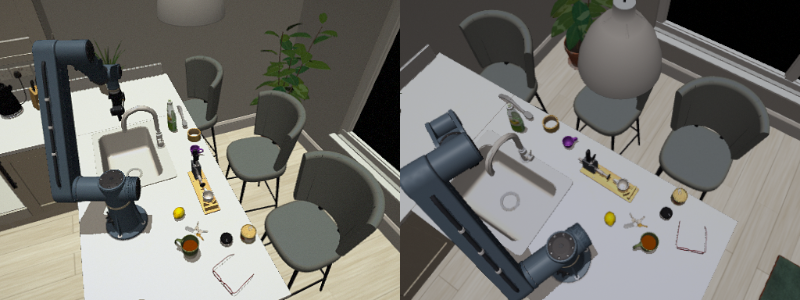

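The clamp is the wooden board at about (268,225) in top pixels and (260,240) in scene. The small white cup stands on it, the purple decoy is at top (218,182) and the tape and tin are round it. Next I measure the board and take close crops.

Run:
```python
from h import *
z=np.load('a.npz'); out=[]
for n,im,d,(u0,u1,v0,v1) in(('top',z['b'],z['e'],(220,320,170,270)),('scene',z['a'],z['d'],(215,315,180,280))):
    c=imaging.get_calibration(n); P=pts(d,c)
    cr=im[v0:v1,u0:u1]; out.append(cv2.resize(cr,(400,400),interpolation=cv2.INTER_CUBIC))
    hsv=cv2.cvtColor(im,cv2.COLOR_RGB2HSV)
    m=(hsv[...,0]>10)&(hsv[...,0]<32)&(hsv[...,1]>80)&(hsv[...,2]>90)&(abs(P[...,2]-.01)<.006)
    k=np.zeros_like(m);k[v0:v1,u0:u1]=1;m&=k
    q=P[m][:,:2].astype(np.float32); print(n,len(q),cv2.minAreaRect(q))
    for lo,hi in((.06,.12),(.12,.215)):
        h=P[v0:v1,u0:u1].reshape(-1,3); h=h[(h[:,2]>lo)&(h[:,2]<hi)]; print(lo,len(h),np.nanmedian(h,0),h.min(0),h.max(0))
save('2.png',np.hstack(out))
```

```text
top 693 ((0.4374715983867645, -0.06799829006195068), (0.3099275827407837, 0.08863396942615509), 73.79991912841797)
0.06 243 [0.45441189 0.03091479 0.08876667] [ 0.38447968 -0.17324004  0.06009819] [0.489436   0.10776028 0.11766827]
0.12 115 [0.46351229 0.05031096 0.18037588] [0.44978204 0.01348714 0.12012005] [0.48349063 0.06733333 0.21207652]
scene 555 ((0.4770859181880951, 0.05618976056575775), (0.5813503861427307, 0.09438489377498627), 72.7426986694336)
0.06 150 [0.46069213 0.02780706 0.09571572] [ 0.24062693 -0.17849874  0.06023196] [0.49276113 0.07953726 0.11986662]
0.12 115 [0.46525878 0.04549965 0.17936282] [0.45171446 0.00907465 0.12250934] [0.48396721 0.06149858 0.20566764]
```

View pics/2.png

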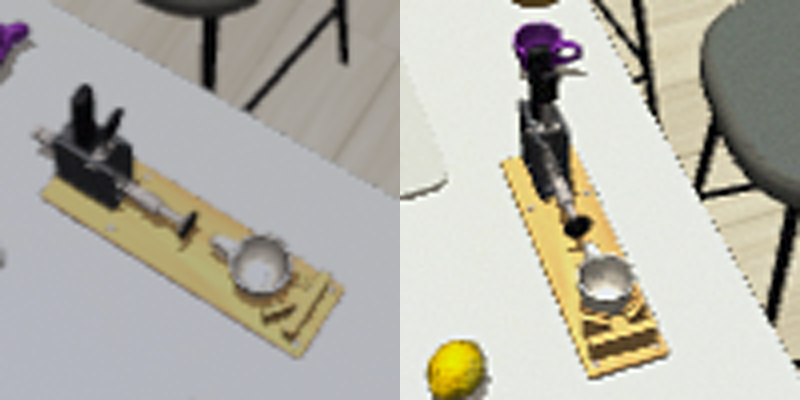

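The crops show housing, handle and trigger at the upper end of the board. The pad is at crop (188,222) and the cup at (260,262), with its handle towards the pad. The purple cup is well behind. Now I check the frame fit and find the tap.

```bash
cat >> h.py <<'E'
H=np.radians(-106.2); X=np.array([np.cos(H),np.sin(H)]); Y=np.array([-X[1],X[0]])
O=np.array([.4375,-.068])+.0125*X
def W(x,y,z): return [*(O+x*X+y*Y),z]
E
python3 - <<'E'
from h import *
z=np.load('a.npz'); out=[]
L=[W(-.17,-.045,.01),W(-.17,.045,.01),W(.145,.045,.01),W(.145,-.045,.01)]
T=[W(x,y,.205) for x,y in((-.148,-.013),(-.148,.013),(-.132,.013),(-.132,-.013))]
for n,im,d,(u0,u1,v0,v1) in(('top',z['b'],z['e'],(220,320,170,270)),('scene',z['a'],z['d'],(215,315,180,280))):
    c=imaging.get_calibration(n); P=pts(d,c)
    k=cv2.resize(im[v0:v1,u0:u1],(400,400),interpolation=cv2.INTER_CUBIC).copy()
    for Q in(L,T): cv2.polylines(k,[((proj(Q,c)-[u0,v0]+.5)*4).astype(int)],True,(255,0,0),1)
    out.append(k)
    q=P.reshape(-1,3); s=q[(q[:,2]>.2)&(q[:,2]<.37)&(q[:,0]>.2)&(q[:,0]<.75)&(abs(q[:,1]-.27)<.17)]
    print(n,len(s)and(s.min(0),s.max(0),s[np.argmax(s[:,2])]))
    a=P[v0:v1,u0:u1].reshape(-1,3);a=a[(a[:,2]>.12)&(a[:,2]<.215)]
    ax=(a[:,:2]-O)@X; ay=(a[:,:2]-O)@Y; t=a[:,2]>.19
    print('handle x',np.percentile(ax[t],[0,10,50,90,100]).round(4),'y',np.percentile(ay,[0,10,50,90,100]).round(4))
print(W(-.133,0,.184))
save('3.png',np.hstack(out))
E
```

```text
top (array([0.21707997, 0.37760248, 0.2020896 ]), array([0.42726149, 0.43992799, 0.35530413]), array([0.33159482, 0.41579673, 0.35530413]))
handle x [-0.1493 -0.1458 -0.1357 -0.1009 -0.0992] y [-0.0219 -0.0133 -0.0062  0.005   0.0105]
scene (array([0.21732806, 0.37474096, 0.20089878]), array([0.43086223, 0.43997257, 0.35008132]), array([0.34022845, 0.4143714 , 0.35008132]))
handle x [-0.1481 -0.1402 -0.1312 -0.0978 -0.0949] y [-0.0123 -0.0096 -0.0023  0.0084  0.0123]
[np.float64(0.4711184282777271), np.float64(0.04771538912407164), 0.184]
```

View pics/3.png

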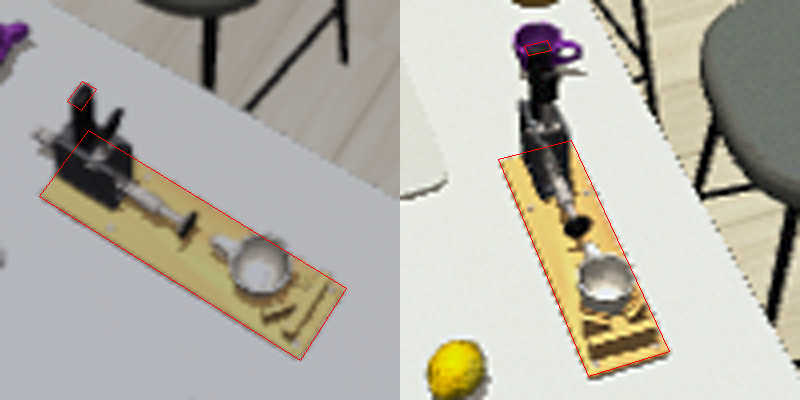

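The overlays match the board and the handle top well. The tap top is at about (0.335, 0.415). First I rise and turn 9°.

drive_tool(commands=[{"dy": -1,"wy": -0.05,"grip": 87},{"dy": -1,"wy": -0.05,"grip": 87},{"dy": -1,"grip": 87},{"dy": -1,"grip": 87},{"dy": -1,"grip": 87},{"dy": -0.8,"grip": 87},{"grip": 87}])

```text
schema error: expected keys dx, dy, dz, wx, wy, wz, grip
```

drive_tool(commands=[{"dx": -1,"dz": -0.78,"grip": 87},{"dx": -1,"dz": -0.78,"grip": 87},{"dx": -1,"dz": -0.78,"grip": 87},{"dx": -1,"dz": -0.78,"grip": 87},{"dx": -1,"dz": -0.78,"grip": 87},{"dx": -1,"dz": -0.78,"grip": 87},{"dx": -1,"dz": -0.78,"grip": 87},{"grip": 87}])

```text
schema error: expected keys dx, dy, dz, wx, wy, wz, grip
```

drive_tool(commands=[{"dx": 0,"dy": -1,"dz": 0,"wx": 0,"wy": -0.05,"wz": 0,"grip": 87},{"dx": 0,"dy": -1,"dz": 0,"wx": 0,"wy": -0.05,"wz": 0,"grip": 87},{"dx": 0,"dy": -1,"dz": 0,"wx": 0,"wy": 0,"wz": 0,"grip": 87},{"dx": 0,"dy": -1,"dz": 0,"wx": 0,"wy": 0,"wz": 0,"grip": 87},{"dx": 0,"dy": -1,"dz": 0,"wx": 0,"wy": 0,"wz": 0,"grip": 87},{"dx": 0,"dy": -0.8,"dz": 0,"wx": 0,"wy": 0,"wz": 0,"grip": 87},{"dx": 0,"dy": 0,"dz": 0,"wx": 0,"wy": 0,"wz": 0,"grip": 87}])

```text
time_s: 0.98
position: [0.2659, 0.5665, 0.4761]
tcp_rot: [[0.278, 0.003, -0.961], [0.961, 0.005, 0.278], [0.006, -1.0, -0.002]]
force: [-0.7, 0.0, 0.1]
opening: 1.002
```

drive_tool(commands=[{"dx": -1,"dy": 0,"dz": -0.78,"wx": 0,"wy": 0,"wz": 0,"grip": 87},{"dx": -1,"dy": 0,"dz": -0.78,"wx": 0,"wy": 0,"wz": 0,"grip": 87},{"dx": -1,"dy": 0,"dz": -0.78,"wx": 0,"wy": 0,"wz": 0,"grip": 87},{"dx": -1,"dy": 0,"dz": -0.78,"wx": 0,"wy": 0,"wz": 0,"grip": 87},{"dx": -1,"dy": 0,"dz": -0.78,"wx": 0,"wy": 0,"wz": 0,"grip": 87},{"dx": -1,"dy": 0,"dz": -0.78,"wx": 0,"wy": 0,"wz": 0,"grip": 87},{"dx": -1,"dy": 0,"dz": -0.78,"wx": 0,"wy": 0,"wz": 0,"grip": 87},{"dx": 0,"dy": 0,"dz": 0,"wx": 0,"wy": 0,"wz": 0,"grip": 87}])

```text
time_s: 1.98
position: [0.3979, 0.2333, 0.4714]
tcp_rot: [[0.284, -0.003, -0.959], [0.959, -0.002, 0.284], [-0.003, -1.0, 0.003]]
force: [0.2, 1.0, -0.1]
opening: 1.001
```

drive_tool(commands=[{"dx": -0.98,"dy": 0,"dz": -0.76,"wx": 0,"wy": 0,"wz": 0,"grip": 87},{"dx": -0.98,"dy": 0,"dz": -0.76,"wx": 0,"wy": 0,"wz": 0,"grip": 87},{"dx": -0.98,"dy": 0,"dz": -0.76,"wx": 0,"wy": 0,"wz": 0,"grip": 87},{"dx": -0.98,"dy": 1,"dz": -0.76,"wx": 0,"wy": 0,"wz": 0,"grip": 87},{"dx": 0,"dy": 1,"dz": 0,"wx": 0,"wy": 0,"wz": 0,"grip": 87},{"dx": 0,"dy": 1,"dz": 0,"wx": 0,"wy": 0,"wz": 0,"grip": 87},{"dx": 0,"dy": 1,"dz": 0,"wx": 0,"wy": 0,"wz": 0,"grip": 87},{"dx": 0,"dy": 0.5,"dz": 0,"wx": 0,"wy": 0,"wz": 0,"grip": 87}])

```text
time_s: 2.98
position: [0.468, 0.054, 0.2906]
tcp_rot: [[0.277, -0.006, -0.961], [0.961, 0.001, 0.277], [-0.0, -1.0, 0.007]]
force: [1.0, 0.2, -0.9]
opening: 1.002
```

drive_tool(commands=[{"dx": 0,"dy": 0,"dz": 0,"wx": 0,"wy": 0,"wz": 0,"grip": 87},{"dx": 0,"dy": 0,"dz": 0,"wx": 0,"wy": 0,"wz": 0,"grip": 87}])

```text
time_s: 3.22
position: [0.4706, 0.0532, 0.2943]
tcp_rot: [[0.277, 0.0, -0.961], [0.961, 0.0, 0.277], [0.0, -1.0, -0.0]]
force: [0.7, -0.4, -1.0]
opening: 0.999
```

drive_tool(commands=[{"dx": -0.13,"dy": 0.75,"dz": -0.05,"wx": 0,"wy": 0,"wz": 0,"grip": 87},{"dx": 0,"dy": 0.1,"dz": 0,"wx": 0,"wy": 0,"wz": 0,"grip": 87},{"dx": 0,"dy": 0,"dz": 0,"wx": 0,"wy": 0,"wz": 0,"grip": 87}])

```text
time_s: 3.6
position: [0.4712, 0.0472, 0.2608]
tcp_rot: [[0.278, 0.001, -0.961], [0.961, 0.0, 0.278], [0.0, -1.0, -0.001]]
force: [0.0, -0.1, 0.8]
opening: 1.001
```

```bash
cat >> h.py <<'E'
def look(fn):
    out=[]
    for n,(u0,u1,v0,v1) in(('top',(225,315,180,270)),('scene',(225,315,185,275))):
        im,d,c=cap(n); out.append(cv2.resize(im[v0:v1,u0:u1],(400,400),interpolation=cv2.INTER_CUBIC))
        np.savez(fn+n,im=im,d=d)
    save(fn+'.png',np.hstack(out)); s=bot.read_state(); p=np.array(s['position']); e=p[:2]-O
    print(s['time_s'],'clamp',(e@X).round(4),(e@Y).round(4),p[2].round(4),s['force'].round(1) if hasattr(s['force'],'round') else s['force'],s['opening'])
E
python3 -c "
from h import *
look('4')"
```

```text
3.7 clamp -0.1325 0.0006 0.2612 [0.7 0.8 0.8] 0.9997460364991752
```

View pics/4.png

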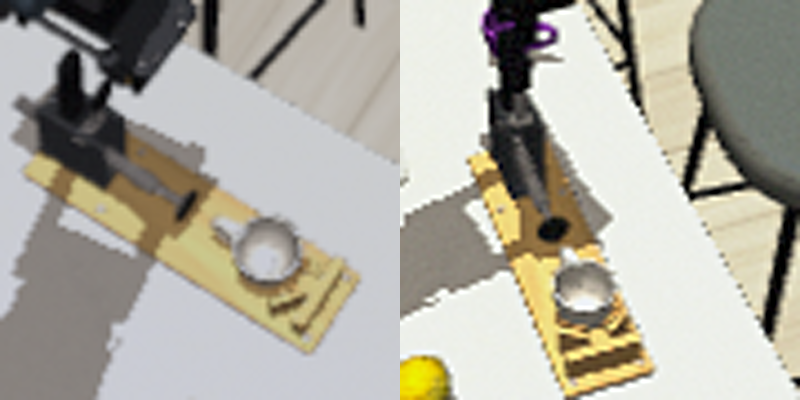

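The gripper is above the handle, and the pad and cup stay visible. Cup at top crop (267,250), pad at (185,205). Descending 77 mm, then a first gentle closing.

drive_tool(commands=[{"dx": 0,"dy": 0.65,"dz": 0,"wx": 0,"wy": 0,"wz": 0,"grip": 87},{"dx": 0,"dy": 0.65,"dz": 0,"wx": 0,"wy": 0,"wz": 0,"grip": 87},{"dx": 0,"dy": 0.62,"dz": 0,"wx": 0,"wy": 0,"wz": 0,"grip": 87},{"dx": 0,"dy": 0,"dz": 0,"wx": 0,"wy": 0,"wz": 0,"grip": 87},{"dx": 0,"dy": 0,"dz": 0,"wx": 0,"wy": 0,"wz": 0,"grip": 87}])

```text
time_s: 4.32
position: [0.4718, 0.047, 0.1843]
tcp_rot: [[0.278, 0.002, -0.961], [0.961, -0.0, 0.278], [0.0, -1.0, -0.002]]
force: [0.4, 0.5, -0.2]
opening: 1.001
```

```bash
cat >> h.py <<'E'
def prof(tag):
    # heights along the centre line from both views' depth, in clamp frame (mm)
    for n in('top','scene'):
        z=np.load(tag+n+'.npz'); c=imaging.get_calibration(n); P=pts(z['d'],c); hsv=cv2.cvtColor(z['im'],cv2.COLOR_RGB2HSV)
        e=P[...,:2]-O; x=e@X*1e3; y=e@Y*1e3; h=P[...,2]*1e3
        w=(abs(y)<40)&(x>-94)&(x<150)
        pad=w&(abs(y)<22)&(h>24)&(h<66)&(hsv[...,2]<70)&(x<60)
        cup=w&(h>54)&(h<66)&(x>0)
        han=w&(abs(y)<14)&(h>20)&(h<60)&(hsv[...,2]>110)&(hsv[...,1]<70)&(x>-25)
        sad=w&(h>39)&(h<50)&(hsv[...,1]>90)&(x>50)
        for k,m in(('pad',pad),('rim',cup),('light on axis',han),('saddle',sad)):
            if m.any(): print(n,k,m.sum(),'x',np.percentile(x[m],[0,5,50,95,100]).round(1),'y',np.percentile(y[m],[5,50,95]).round(1))
E
python3 -c "
from h import *
prof('4'); look('5')"
```

```text
top pad 16 x [-93.8 -92.3 -17.3 -16.  -15.9] y [-12.7  -3.9   9.6]
top rim 69 x [ 13.2  20.9  52.9  93.6 102.6] y [-26.9  -0.3  28.1]
top light on axis 67 x [ 10.1  17.9  46.   90.4 118.2] y [-9.7  2.7 12.6]
top saddle 51 x [ 58.9  93.5 107.1 126.7 128.8] y [-32.7  -9.5  25.7]
scene pad 30 x [-92.9 -89.5 -14.9 -12.  -11.2] y [-14.9  -0.1  11.3]
scene rim 60 x [16.  24.4 52.6 97.2 99.3] y [-25.1   0.3  28.9]
scene light on axis 50 x [13.4 18.8 43.8 78.8 95.3] y [-10.3  -0.4  11.7]
scene saddle 62 x [ 89.   94.8 109.1 131.  132.9] y [-26.6  -3.8  28.2]
4.425 clamp -0.1324 0.0009 0.1845 [-0.8  0.4  0.1] 1.0006092573942278
```

drive_tool(commands=[{"dx": 0,"dy": 0,"dz": 0,"wx": 0,"wy": 0,"wz": 0,"grip": 25},{"dx": 0,"dy": 0,"dz": 0,"wx": 0,"wy": 0,"wz": 0,"grip": 25},{"dx": 0,"dy": 0,"dz": 0,"wx": 0,"wy": 0,"wz": 0,"grip": 25},{"dx": 0,"dy": 0,"dz": 0,"wx": 0,"wy": 0,"wz": 0,"grip": 25}])

```text
time_s: 4.92
position: [0.4708, 0.0467, 0.1834]
tcp_rot: [[0.278, 0.0, -0.961], [0.961, -0.001, 0.278], [-0.001, -1.0, -0.0]]
force: [-1.1, -2.4, 0.4]
opening: 0.634
```

drive_tool(commands=[{"dx": 0,"dy": 0,"dz": 0,"wx": 0,"wy": 0,"wz": 0,"grip": 25},{"dx": 0,"dy": 0,"dz": 0,"wx": 0,"wy": 0,"wz": 0,"grip": 25},{"dx": 0,"dy": 0,"dz": 0,"wx": 0,"wy": 0,"wz": 0,"grip": 25}])

```text
time_s: 5.3
position: [0.4715, 0.0492, 0.1833]
tcp_rot: [[0.28, 0.002, -0.96], [0.96, 0.005, 0.28], [0.005, -1.0, -0.001]]
force: [3.6, 10.4, 1.0]
opening: 0.346
```

```bash
python3 -c "
from h import *
look('6');prof('6')"
```

```text
5.4 clamp -0.1346 -0.0 0.1833 [1.7 9.1 0.6] 0.3466467411834532
top pad 9 x [-93.1 -61.2 -11.5 -11.  -10.9] y [-12.7  -5.5   9.4]
top rim 64 x [12.3 20.8 54.8 93.8 94.8] y [-26.6   1.4  29. ]
top light on axis 73 x [-24.1  -0.7  47.9  91.1 118.7] y [-10.7   1.1  11.5]
top saddle 53 x [ 76.7  93.  105.6 126.4 128.2] y [-29.8  -5.6  26.9]
scene pad 37 x [-93.9 -92.7 -11.4  -8.3  -7.1] y [-16.2  -1.   13.7]
scene rim 61 x [17.4 23.8 51.9 95.6 98.2] y [-25.1   0.3  29.1]
scene light on axis 51 x [13.5 19.4 43.  55.7 90.1] y [-11.8  -0.8  12. ]
scene saddle 69 x [ 86.3  94.4 111.  130.7 133. ] y [-29.9  -2.8  30.1]
```

View pics/6.png

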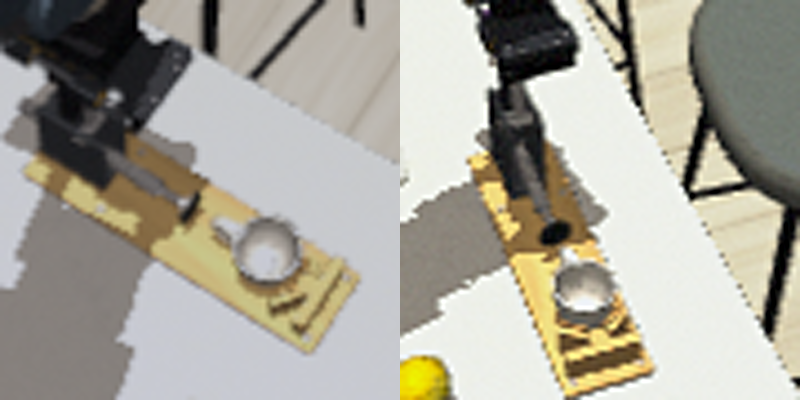

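Squeezed: the opening is 30.1 mm, as specified, and the pad has moved forward by about 4 mm. I centre by 1.5 mm while opening and pump on.

drive_tool(commands=[{"dx": 0.04,"dy": 0,"dz": 0,"wx": 0,"wy": 0,"wz": 0,"grip": 80},{"dx": 0,"dy": 0,"dz": 0,"wx": 0,"wy": 0,"wz": 0,"grip": 80},{"dx": 0,"dy": 0,"dz": 0,"wx": 0,"wy": 0,"wz": 0,"grip": 80},{"dx": 0,"dy": 0,"dz": 0,"wx": 0,"wy": 0,"wz": 0,"grip": 80},{"dx": 0,"dy": 0,"dz": 0,"wx": 0,"wy": 0,"wz": 0,"grip": 80},{"dx": 0,"dy": 0,"dz": 0,"wx": 0,"wy": 0,"wz": 0,"grip": 80},{"dx": 0,"dy": 0,"dz": 0,"wx": 0,"wy": 0,"wz": 0,"grip": 80}])

```text
time_s: 6.28
position: [0.4713, 0.0486, 0.1833]
tcp_rot: [[0.278, 0.0, -0.961], [0.961, 0.0, 0.278], [0.0, -1.0, -0.0]]
force: [0.4, 0.8, 0.6]
opening: 0.913
```

drive_tool(commands=[{"dx": 0,"dy": 0,"dz": 0,"wx": 0,"wy": 0,"wz": 0,"grip": 25},{"dx": 0,"dy": 0,"dz": 0,"wx": 0,"wy": 0,"wz": 0,"grip": 25},{"dx": 0,"dy": 0,"dz": 0,"wx": 0,"wy": 0,"wz": 0,"grip": 25},{"dx": 0,"dy": 0,"dz": 0,"wx": 0,"wy": 0,"wz": 0,"grip": 25},{"dx": 0,"dy": 0,"dz": 0,"wx": 0,"wy": 0,"wz": 0,"grip": 25},{"dx": 0,"dy": 0,"dz": 0,"wx": 0,"wy": 0,"wz": 0,"grip": 25},{"dx": 0,"dy": 0,"dz": 0,"wx": 0,"wy": 0,"wz": 0,"grip": 25}])

```text
time_s: 7.15
position: [0.4717, 0.0493, 0.1837]
tcp_rot: [[0.278, 0.001, -0.961], [0.961, 0.001, 0.278], [0.001, -1.0, -0.001]]
force: [0.3, 3.4, 5.8]
opening: 0.346
```

```bash
python3 -c "
from h import *
look('7');prof('7')"
```

```text
7.25 clamp -0.1347 0.0001 0.1838 [-0.   3.7  5.5] 0.344897889515029
top pad 11 x [-93.5 -49.6  -3.9  -3.2  -3.1] y [-9.4 -2.1  7.8]
top rim 67 x [11.8 17.1 52.3 93.8 97.3] y [-25.2   1.9  28.9]
top light on axis 81 x [-23.9 -15.5  44.   91.1  94.2] y [-11.9   0.7  12.1]
top saddle 52 x [ 59.2  92.3 107.9 127.1 127.8] y [-32.6  -6.9  27. ]
scene pad 36 x [-93.9 -92.2  -3.4   0.    3.1] y [-14.3   0.8  16.5]
scene rim 61 x [  0.3  20.4  49.   98.1 100.4] y [-25.1   2.2  28.9]
scene light on axis 63 x [-21.9  11.2  42.7  56.1  94.6] y [-10.3   1.9  11.9]
scene saddle 73 x [ 91.3  95.7 110.7 131.1 133.1] y [-28.   -0.5  29.2]
```

The pad advanced 8 mm as expected (scene median −11.4 → −3.4). Next pumps.

drive_tool(commands=[{"dx": 0,"dy": 0,"dz": 0,"wx": 0,"wy": 0,"wz": 0,"grip": 80},{"dx": 0,"dy": 0,"dz": 0,"wx": 0,"wy": 0,"wz": 0,"grip": 80},{"dx": 0,"dy": 0,"dz": 0,"wx": 0,"wy": 0,"wz": 0,"grip": 80},{"dx": 0,"dy": 0,"dz": 0,"wx": 0,"wy": 0,"wz": 0,"grip": 80},{"dx": 0,"dy": 0,"dz": 0,"wx": 0,"wy": 0,"wz": 0,"grip": 80},{"dx": 0,"dy": 0,"dz": 0,"wx": 0,"wy": 0,"wz": 0,"grip": 80},{"dx": 0,"dy": 0,"dz": 0,"wx": 0,"wy": 0,"wz": 0,"grip": 80}])

```text
time_s: 8.12
position: [0.4713, 0.0487, 0.1833]
tcp_rot: [[0.278, 0.0, -0.961], [0.961, 0.0, 0.278], [0.0, -1.0, -0.0]]
force: [0.6, -0.0, -0.6]
opening: 0.911
```

drive_tool(commands=[{"dx": 0,"dy": 0,"dz": 0,"wx": 0,"wy": 0,"wz": 0,"grip": 25},{"dx": 0,"dy": 0,"dz": 0,"wx": 0,"wy": 0,"wz": 0,"grip": 25},{"dx": 0,"dy": 0,"dz": 0,"wx": 0,"wy": 0,"wz": 0,"grip": 25},{"dx": 0,"dy": 0,"dz": 0,"wx": 0,"wy": 0,"wz": 0,"grip": 25},{"dx": 0,"dy": 0,"dz": 0,"wx": 0,"wy": 0,"wz": 0,"grip": 25},{"dx": 0,"dy": 0,"dz": 0,"wx": 0,"wy": 0,"wz": 0,"grip": 25},{"dx": 0,"dy": 0,"dz": 0,"wx": 0,"wy": 0,"wz": 0,"grip": 25}])

```text
time_s: 9.0
position: [0.4717, 0.0493, 0.1838]
tcp_rot: [[0.278, 0.001, -0.961], [0.961, 0.001, 0.278], [0.001, -1.0, -0.001]]
force: [-0.3, 3.6, 6.7]
opening: 0.344
```

```bash
python3 -c "
from h import *
look('8');prof('8')"
```

```text
9.1 clamp -0.1347 0.0001 0.1838 [0.5 4.  6.1] 0.3466023680993376
top pad 11 x [-92.8 -45.5   3.6   4.4   4.4] y [-13.1  -6.4   7.9]
top rim 75 x [  0.    3.3  52.6  93.4 101.3] y [-26.6  -0.7  29.4]
top light on axis 85 x [-23.6 -14.9  45.6  85.9  94.9] y [-9.9  0.7 11.4]
top saddle 59 x [ 88.7  94.  109.3 127.8 129.1] y [-33.9  -5.3  25.7]
scene pad 33 x [-93.7 -93.3   4.    8.5   8.8] y [-15.6  -2.2  13.9]
scene rim 72 x [ 1.9  3.9 48.6 95.8 98.3] y [-24.5   1.9  30.2]
scene light on axis 53 x [-21.8  -9.   42.6  52.   92.5] y [-11.1  -1.6  11.4]
scene saddle 68 x [ 70.5  93.5 108.  132.1 132.5] y [-31.1  -3.4  30.8]
```

View pics/8.png

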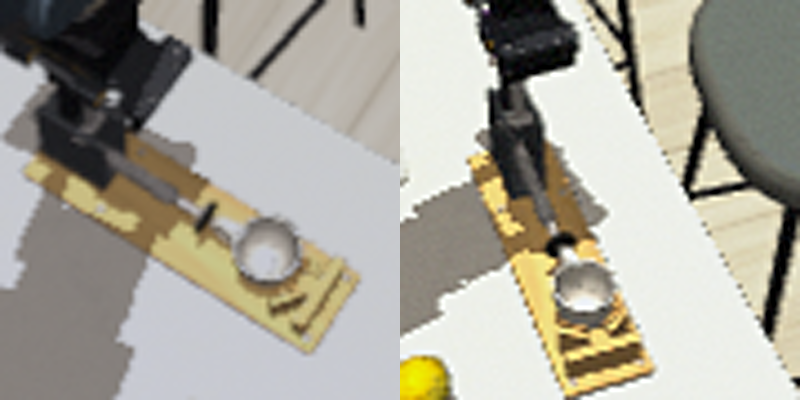

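The pad front is at about 7 mm, just short of the cup handle at about 10. The cup has not moved, with its centre still at top crop (267,250). Pumping on, with the cup tracked too.

drive_tool(commands=[{"dx": 0,"dy": 0,"dz": 0,"wx": 0,"wy": 0,"wz": 0,"grip": 80},{"dx": 0,"dy": 0,"dz": 0,"wx": 0,"wy": 0,"wz": 0,"grip": 80},{"dx": 0,"dy": 0,"dz": 0,"wx": 0,"wy": 0,"wz": 0,"grip": 80},{"dx": 0,"dy": 0,"dz": 0,"wx": 0,"wy": 0,"wz": 0,"grip": 80},{"dx": 0,"dy": 0,"dz": 0,"wx": 0,"wy": 0,"wz": 0,"grip": 80},{"dx": 0,"dy": 0,"dz": 0,"wx": 0,"wy": 0,"wz": 0,"grip": 80},{"dx": 0,"dy": 0,"dz": 0,"wx": 0,"wy": 0,"wz": 0,"grip": 80}])

```text
time_s: 9.98
position: [0.4713, 0.0487, 0.1833]
tcp_rot: [[0.278, 0.0, -0.961], [0.961, 0.0, 0.278], [0.0, -1.0, -0.0]]
force: [0.7, 0.8, -0.3]
opening: 0.908
```

drive_tool(commands=[{"dx": 0,"dy": 0,"dz": 0,"wx": 0,"wy": 0,"wz": 0,"grip": 25},{"dx": 0,"dy": 0,"dz": 0,"wx": 0,"wy": 0,"wz": 0,"grip": 25},{"dx": 0,"dy": 0,"dz": 0,"wx": 0,"wy": 0,"wz": 0,"grip": 25},{"dx": 0,"dy": 0,"dz": 0,"wx": 0,"wy": 0,"wz": 0,"grip": 25},{"dx": 0,"dy": 0,"dz": 0,"wx": 0,"wy": 0,"wz": 0,"grip": 25},{"dx": 0,"dy": 0,"dz": 0,"wx": 0,"wy": 0,"wz": 0,"grip": 25},{"dx": 0,"dy": 0,"dz": 0,"wx": 0,"wy": 0,"wz": 0,"grip": 25}])

```text
time_s: 10.85
position: [0.4717, 0.0493, 0.1838]
tcp_rot: [[0.278, 0.001, -0.961], [0.961, 0.001, 0.278], [0.001, -1.0, -0.001]]
force: [-0.1, 5.0, 5.1]
opening: 0.349
```

```bash
cat >> h.py <<'E'
def trk(tag):
    r=[tag]
    for n in('top','scene'):
        z=np.load(tag+n+'.npz'); c=imaging.get_calibration(n); P=pts(z['d'],c); hsv=cv2.cvtColor(z['im'],cv2.COLOR_RGB2HSV)
        e=P[...,:2]-O; x=e@X*1e3; y=e@Y*1e3; h=P[...,2]*1e3
        pad=(abs(y)<20)&(h>24)&(h<66)&(hsv[...,2]<70)&(x<60)&(x>-40)
        cup=(abs(y)<40)&(h>54)&(h<66)&(x>28)&(x<125)&(hsv[...,1]<60)
        q=np.stack([x[cup],y[cup]],1)
        from scipy.optimize import least_squares
        f=least_squares(lambda p:np.hypot(*(q-p).T)-30,[65,0],loss='soft_l1',f_scale=2).x
        r+=[n,'pad',np.median(x[pad]).round(1),'cupcentre',f.round(1)]
    print(*r)
E
python3 -c "
from h import *
look('9')
for t in '46789': trk(t)"
```

```text
10.95 clamp -0.1347 0.0001 0.1838 [-0.5  4.5  6.2] 0.34457569743014654
4 top pad -17.1 cupcentre [65.3  0.5] scene pad -14.6 cupcentre [67.5  3. ]
6 top pad -11.5 cupcentre [64.7  1. ] scene pad -10.3 cupcentre [67.5  2.9]
7 top pad -3.9 cupcentre [64.9  0.4] scene pad -2.7 cupcentre [68.1  2.8]
8 top pad 3.6 cupcentre [65.2  0.9] scene pad 5.4 cupcentre [67.6  3.2]
9 top pad 11.3 cupcentre [69.9  0.5] scene pad 13.0 cupcentre [72.5  3.1]
```

The cup now moves with the pad (centre +5 mm). Next pump.

drive_tool(commands=[{"dx": 0,"dy": 0,"dz": 0,"wx": 0,"wy": 0,"wz": 0,"grip": 80},{"dx": 0,"dy": 0,"dz": 0,"wx": 0,"wy": 0,"wz": 0,"grip": 80},{"dx": 0,"dy": 0,"dz": 0,"wx": 0,"wy": 0,"wz": 0,"grip": 80},{"dx": 0,"dy": 0,"dz": 0,"wx": 0,"wy": 0,"wz": 0,"grip": 80},{"dx": 0,"dy": 0,"dz": 0,"wx": 0,"wy": 0,"wz": 0,"grip": 80},{"dx": 0,"dy": 0,"dz": 0,"wx": 0,"wy": 0,"wz": 0,"grip": 80},{"dx": 0,"dy": 0,"dz": 0,"wx": 0,"wy": 0,"wz": 0,"grip": 80}])

```text
time_s: 11.82
position: [0.4713, 0.0487, 0.1833]
tcp_rot: [[0.278, 0.0, -0.961], [0.961, 0.0, 0.278], [0.0, -1.0, -0.0]]
force: [-0.3, -0.1, 0.3]
opening: 0.91
```

drive_tool(commands=[{"dx": 0,"dy": 0,"dz": 0,"wx": 0,"wy": 0,"wz": 0,"grip": 25},{"dx": 0,"dy": 0,"dz": 0,"wx": 0,"wy": 0,"wz": 0,"grip": 25},{"dx": 0,"dy": 0,"dz": 0,"wx": 0,"wy": 0,"wz": 0,"grip": 25},{"dx": 0,"dy": 0,"dz": 0,"wx": 0,"wy": 0,"wz": 0,"grip": 25},{"dx": 0,"dy": 0,"dz": 0,"wx": 0,"wy": 0,"wz": 0,"grip": 25},{"dx": 0,"dy": 0,"dz": 0,"wx": 0,"wy": 0,"wz": 0,"grip": 25},{"dx": 0,"dy": 0,"dz": 0,"wx": 0,"wy": 0,"wz": 0,"grip": 25}])

```text
time_s: 12.7
position: [0.4716, 0.0493, 0.1833]
tcp_rot: [[0.278, 0.001, -0.961], [0.961, 0.001, 0.278], [0.001, -1.0, -0.0]]
force: [1.1, 4.1, 2.1]
opening: 0.349
```

```bash
python3 -c "
from h import *
look('A')
trk('A')"
```

```text
12.8 clamp -0.1346 -0.0 0.1833 [1.4 4.4 2. ] 0.34559774427992696
A top pad 12.0 cupcentre [69.6  0.7] scene pad 14.4 cupcentre [72.2  3.7]
```

View pics/A.png

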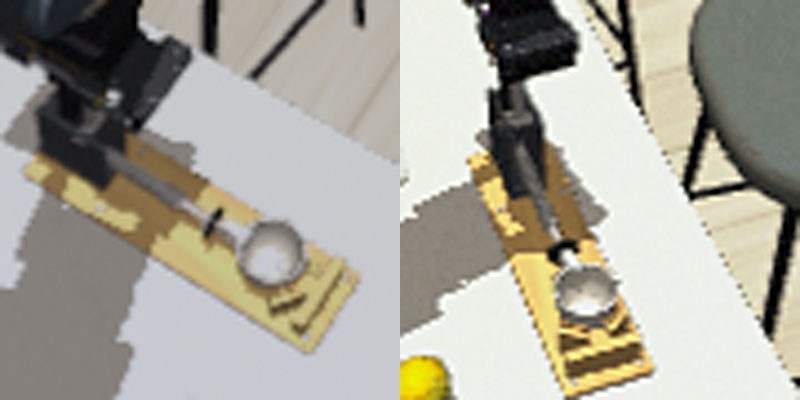

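The cup is seated. On this squeeze its centre stayed put and the pad moved only about 1 mm of the 8, so the spring is in about 7 mm, and the sleeve-to-pad gap has visibly shrunk (top crop 185–210). One more full squeeze gives about 15 mm.

drive_tool(commands=[{"dx": 0,"dy": 0,"dz": 0,"wx": 0,"wy": 0,"wz": 0,"grip": 80},{"dx": 0,"dy": 0,"dz": 0,"wx": 0,"wy": 0,"wz": 0,"grip": 80},{"dx": 0,"dy": 0,"dz": 0,"wx": 0,"wy": 0,"wz": 0,"grip": 80},{"dx": 0,"dy": 0,"dz": 0,"wx": 0,"wy": 0,"wz": 0,"grip": 80},{"dx": 0,"dy": 0,"dz": 0,"wx": 0,"wy": 0,"wz": 0,"grip": 80},{"dx": 0,"dy": 0,"dz": 0,"wx": 0,"wy": 0,"wz": 0,"grip": 80},{"dx": 0,"dy": 0,"dz": 0,"wx": 0,"wy": 0,"wz": 0,"grip": 80}])

```text
time_s: 13.68
position: [0.4713, 0.0487, 0.1833]
tcp_rot: [[0.278, 0.0, -0.961], [0.961, 0.0, 0.278], [0.0, -1.0, -0.0]]
force: [0.6, 0.2, -0.5]
opening: 0.911
```

drive_tool(commands=[{"dx": 0,"dy": 0,"dz": 0,"wx": 0,"wy": 0,"wz": 0,"grip": 25},{"dx": 0,"dy": 0,"dz": 0,"wx": 0,"wy": 0,"wz": 0,"grip": 25},{"dx": 0,"dy": 0,"dz": 0,"wx": 0,"wy": 0,"wz": 0,"grip": 25},{"dx": 0,"dy": 0,"dz": 0,"wx": 0,"wy": 0,"wz": 0,"grip": 25},{"dx": 0,"dy": 0,"dz": 0,"wx": 0,"wy": 0,"wz": 0,"grip": 25},{"dx": 0,"dy": 0,"dz": 0,"wx": 0,"wy": 0,"wz": 0,"grip": 25},{"dx": 0,"dy": 0,"dz": 0,"wx": 0,"wy": 0,"wz": 0,"grip": 25}])

```text
time_s: 14.55
position: [0.4716, 0.0493, 0.1838]
tcp_rot: [[0.278, 0.001, -0.961], [0.961, 0.001, 0.278], [0.001, -1.0, -0.001]]
force: [0.8, 3.1, 5.9]
opening: 0.349
```

```bash
python3 -c "
from h import *
look('B')
trk('B')
o=[]
for t in '8AB':
    im=np.load(t+'top.npz')['im'][205:245,245:300]; o.append(cv2.resize(im,None,fx=4.8,fy=8/1.6,interpolation=cv2.INTER_CUBIC))
save('C.png',np.hstack(o))"
```

```text
14.65 clamp -0.1347 0.0001 0.1838 [0.3 3.9 4.6] 0.34501952944134356
B top pad 12.4 cupcentre [69.6  1.3] scene pad 13.6 cupcentre [72.6  4.2]
```

View pics/C.png

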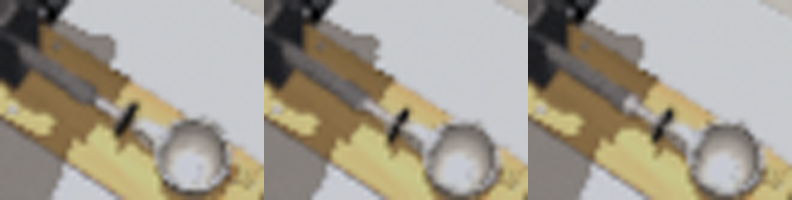

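The last panel shows a bright thicker sleeve end at (632,103), now close to the pad at (662,125). I confirm the gap with a larger crop.

```bash
python3 -c "
from h import *
o=[]
for n,(u,v) in(('top',(256,212)),('scene',(243,225))):
    o.append(np.hstack([cv2.resize(np.load(t+n+'.npz')['im'][v:v+25,u:u+25],(260,260),interpolation=cv2.INTER_CUBIC) for t in '9AB']))
save('D.png',np.vstack(o))
for n in('top','scene'):
    c=imaging.get_calibration(n)
    print(n,'sleeve end if 30/23/15/7 mm gap',[(proj(W(.010-g/1e3,0,.045),c)[0]-(dict(top=(256,212),scene=(243,225))[n])).round(1)*10.4 for g in(0,7,15,23,30)])"
```

```text
top sleeve end if 30/23/15/7 mm gap [array([169.52, 185.12]), array([153.92, 175.76]), array([136.24, 165.36]), array([118.56, 153.92]), array([104.  , 144.56])]
scene sleeve end if 30/23/15/7 mm gap [array([186.16, 164.32]), array([180.96, 151.84]), array([173.68, 138.32]), array([167.44, 123.76]), array([162.24, 111.28])]
```

View pics/D.png

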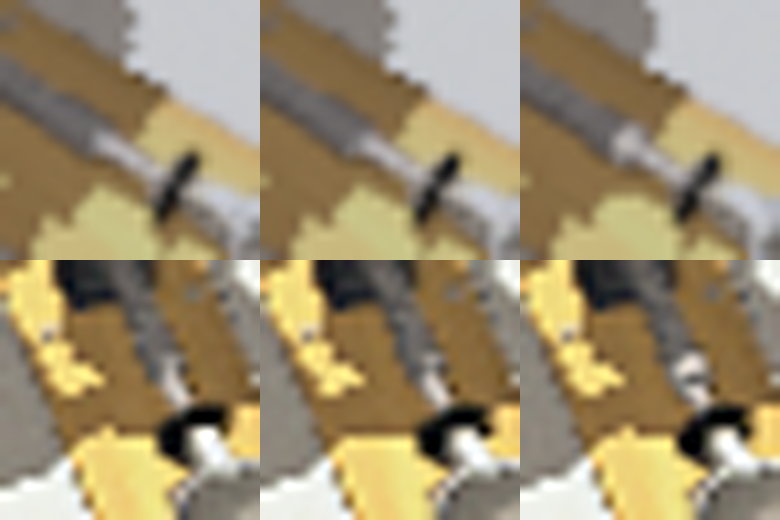

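The sleeve end has moved about 33 px (~15 mm) towards the pad since contact: (95,140) in the first panel, (128,155) in the last. Some 15 mm of gap remains. Pad tracking agrees, with 16 mm of rod travel against about 1 mm of pad travel. The trigger is held at 30 mm, so I hand in.

```bash
python3 -c "
from h import *
s=bot.read_state();print(s['time_s'],s['opening'],s['force']);print(workorder.hand_in())"
```

```text
14.65 0.34501952944134356 [0.32625307 3.92619711 4.62257489]
the job is handed in; nothing more can be done
None
```

I pumped the trigger six times with full releases in between, then handed the job in at 14.65 s with the trigger still squeezed.

- **Trigger:** the fingers are closed to 30.0 mm over handle and trigger, which matches the squeezed size. The last wrist force reading was about 6 N.
- **Cup:** it is seated in the saddle. It moved about 5 mm forward on the fourth squeeze and did not move on the last two.
- **Pad spring:** it is pressed in about 15 mm of 30, so half way. I worked this out from two squeezes of 8 mm after the cup seated, during which the pad itself moved only about 1 mm.
- **Check on the gap:** the closing gap between sleeve and pad agrees with 15 mm. That reading is coarse, within about 2–3 mm, and the gap's split between the fifth and sixth squeezes came out uneven.

The arm and gripper touched only the handle and trigger. I saw no sign that anything else was moved, though I did not re-measure the tape, tin or timer at the end.

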